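Line up the colour bottles from light to dark on the rail

TASK

Line the four small colour bottles up on the wooden rail by shade, one standing upright and centred on each round grey pad: the lightest at the end with the white button, the darkest at the end with the black button. From light to dark they are white, yellow, brown, dark green. Do not knock any of them over, and let go of them all.

Things in the scene. Friction and masses are not known exactly. Their poses are not given: they have to be found in the camera images.
- bottle_white: small upright squeeze bottle, the lightest: colourless body with white-grey filling, blue cap. Round body 46 mm in diameter up to z = 80 mm, then a narrowing shoulder; the cap, 35 to 40 mm wide, starts at 95 mm and ends at 108 mm; about 90 g; the cap stays shut. Origin: centre of the underside; z up the bottle.
- bottle_yellow: small upright squeeze bottle, the second lightest: yellow, with a cream-white cap. Round body 46 mm in diameter up to z = 80 mm, then a narrowing shoulder; the cap, 35 to 40 mm wide, starts at 95 mm and ends at 108 mm; about 90 g; the cap stays shut. Origin: centre of the underside; z up the bottle.
- bottle_brown: small upright squeeze bottle, the third: red-brown amber with a paper label, blue cap. Round body 46 mm in diameter up to z = 80 mm, then a narrowing shoulder; the cap, 35 to 40 mm wide, starts at 95 mm and ends at 108 mm; about 90 g; the cap stays shut. Origin: centre of the underside; z up the bottle.
- bottle_green: small upright squeeze bottle, the darkest: dark bottle-green with a paper label, sea-green cap. Round body 46 mm in diameter up to z = 80 mm, then a narrowing shoulder; the cap, 35 to 40 mm wide, starts at 95 mm and ends at 108 mm; about 90 g; the cap stays shut. Origin: centre of the underside; z up the bottle.
- pad_1: round grey pad, 66 mm in diameter, with a white centre dot, inlaid in the brown wooden rail (390 x 80 mm, fixed, 14 mm high); number 1 of 4, which lie 84 mm apart in one straight row along the rail, counted from the robot's left (+y). Origin: centre of the pad's upper face, 14.5 mm above the table; z up, y along the rail to the left, x across it away from the robot. Fixed.
- pad_2: round grey pad, 66 mm in diameter, with a white centre dot, inlaid in the brown wooden rail (390 x 80 mm, fixed, 14 mm high); number 2 of 4, which lie 84 mm apart in one straight row along the rail, counted from the robot's left (+y). Origin: centre of the pad's upper face, 14.5 mm above the table; z up, y along the rail to the left, x across it away from the robot. Fixed.
- pad_3: round grey pad, 66 mm in diameter, with a white centre dot, inlaid in the brown wooden rail (390 x 80 mm, fixed, 14 mm high); number 3 of 4, which lie 84 mm apart in one straight row along the rail, counted from the robot's left (+y). Origin: centre of the pad's upper face, 14.5 mm above the table; z up, y along the rail to the left, x across it away from the robot. Fixed.
- pad_4: round grey pad, 66 mm in diameter, with a white centre dot, inlaid in the brown wooden rail (390 x 80 mm, fixed, 14 mm high); number 4 of 4, which lie 84 mm apart in one straight row along the rail, counted from the robot's left (+y). Origin: centre of the pad's upper face, 14.5 mm above the table; z up, y along the rail to the left, x across it away from the robot. Fixed.
- light_button: white button, 18 mm across and 6 mm high, fixed on one end of the rail, 49 mm beyond the outermost pad: it marks the light end (left or right differs from start to start). Origin: centre of its underside, on the rail's top.
- dark_button: black button, otherwise like the white one, fixed on the other end of the rail: it marks the dark end. Origin: centre of its underside.
There are look-alikes about, which are no part of the job. There is more than one size of the bottle_yellow; the job needs the smaller.

How it is judged:
By the outcome, as a careful person would: the job done as asked, in the order asked, and still so for the second after the job is handed in, with the robot touching nothing.
It also fails if it takes over 112 s, if anything falls off the work surface, if the arm or the gripper's body presses on something with over 40 N, if the wrist force passes 120 N, or if a joint passes its speed limit or range.

ROBOT

A 6-joint arm with a two-finger parallel gripper is mounted at the origin on a cart in front of the work surface, level with it; the furniture and walls round the work are solid. World frame = base frame: x ahead of the robot, y to its left, z up, the work surface at z = 0. Lengths are in mm, angles in rad, forces in N, time in s.
With the tool pointing down it reaches from about 350 to 875 mm from the base axis. Payload 4.2 kg.
Tool frame: the origin (TCP) lies at the very end of the fingers, on their centre line; the grasp point (between the pads) lies 19 mm behind it (pinch_z is the distance from the TCP to the grasp point, in mm); z points along the fingers, y is the line along which they close (so a half turn about z gives the same grasp; the last joint's range is limited). The gripper opens to 85 mm and grips with 20 to 120 N. Pads are 22 mm wide; open, the fingers measure 114 mm over their backs; the gripper's body (76 mm by 85 mm) begins 54 mm behind the grasp point. The pads swing forward as they close: fully open they stand 13 mm farther back than shut.
Start: joints at [1.591, 0.385, 0.008, 0, -1.194, -0.259], TCP at [147.804, 607.251, 231.312] pointing down, gripper open.
Joint ranges: [-3.14, 3.14], [-1.21, 2.06], [-1.07, 1.41], [-3.16, 2.05], [-2.99, -0.16], [-3.1, 3.1]. Speed limits (rad/s): [2.79, 2.79, 3.14, 3.14, 3.14, 3.14].

INTERFACE

Orientations are given as a unit quaternion [x, y, z, w].
In Python, from bench import * gives the robot as it stands.
- The arm moves only by the tool arm_command, never from a script. Its argument "steps" is one flat list of numbers, 4 for each row, row after row: the shift along the tool's x, y, z in m, then the turn about the tool's z in rad. In form: [tx, ty, tz, roll, tx, ty, tz, roll, ...]. A call has 1 to 20 rows; each row shifts and turns the commanded pose from where the row before left it, along the tool's axes as they then stand; what a row does not reach is not made up. A row lasts 1/8 s, in which the tool goes at most 62.5 mm and 10.7 degrees, less where a joint would pass 70% of its speed; a pose out of reach is approached as far as the arm can. A call with a gripper value outside its range is refused whole. "grip" is the finger opening in m, from 0 to 0.0854, set as the call begins (left out, the last holds). The fingers move at their own pace and stop on an object; the grip force is fixed at half the most. Time passes only in rows, so rows that do not move let the fingers close. It gives the time, the measured TCP pose, the force, the opening and the grip force at its end, in the units of the state.
- read_state(): the state, without advancing time (a new reading comes with each control period).
- get_image(name): name is "scene" or "side" or "wrist"; returns the picture (420x560x3 uint8, red, green, blue); there is no depth.
- get_calibration(name): a dict with "camera_matrix" (3x3 intrinsics, pixels), "cam_to_world" (4x4, takes a point from camera to world coordinates). Camera axes: x right, y down, z forward; pixel columns grow to the right and rows downward; lengths in mm; the calibration is good to about 2 mm. A picture is of the moment at which its call begins: read the wrist's pose just before it. get_calibration takes no time and is no camera call; for the wrist camera it gives the pose at the moment of the call.
- job_done(): hands the job in; it is judged then, once.
The state is a dict: "clock": time; "joints": joint angles; "joint_vel": joint speeds; "joint_efforts": joint torques, N m; "position": TCP position; "ee_rot": TCP orientation; "contact_force": force on the tool from outside, world axes, zero at the start; "wrist_torque": the same for the moment, N m; "gripper_width": finger opening in mm; "grasp_force": force on a finger pad.
Only numpy, scipy, OpenCV 4.12 (cv2) and the standard library are available. Lean on these libraries where they do the work, as an engineer would, in place of code of your own. Each camera call takes 0.05 s, during which the arm holds its last target. There are 200 camera calls.

## Working session

There is one attempt and no reset: what is moved stays moved. The work goes in short steps, Python scripts to look and compute and a tool call to move; the robot and the scene stay as the last step left them, time stands still between calls to the robot, and variables do not carry over. Pictures are saved under pics/ and viewed, at most 14 in all, crops included, and the job is handed in when it is done.

Besides the shell and the picture viewer there is one more tool, called after "Call:" as a command line: name --argument value ..., lists and objects as JSON in quotes. arm_command: Moves the arm, as the interface text tells. Its arguments: {"type":"object","properties":{"steps":{"type":"array","items":{"type":"number"}},"grip":{"type":"number"}},"required":["steps"]}

```bash
mkdir -p pics; python3 - <<'E'
from bench import *
import cv2,numpy as np
s=read_state();print(s['position'],s['ee_rot'],s['clock'])
for n in ("scene","side"):
    im=get_image(n);cv2.imwrite(f"pics/{n}0.png",im[:,:,::-1]);c=get_calibration(n)
    print(n,np.round(c['camera_matrix'],1).tolist(),np.round(c['cam_to_world'],3).tolist())
E
```

```text
[147.68695282 606.68384069 230.21823881] [ 9.92868351e-01 -1.19210782e-01 -7.68895115e-05  1.10540824e-03] 0.0
scene [[407.6, 0.0, 278.7], [0.0, 407.6, 211.7], [0.0, 0.0, 1.0]] [[0.836, -0.408, 0.367, 192.858], [-0.549, -0.598, 0.585, -478.176], [-0.019, -0.69, -0.723, 688.937], [0.0, 0.0, 0.0, 1.0]]
side [[476.5, 0.0, 274.3], [0.0, 476.5, 217.2], [0.0, 0.0, 1.0]] [[0.939, -0.201, 0.279, 227.884], [-0.343, -0.513, 0.787, -816.964], [-0.015, -0.834, -0.551, 640.86], [0.0, 0.0, 0.0, 1.0]]
```

View pics/scene0.png

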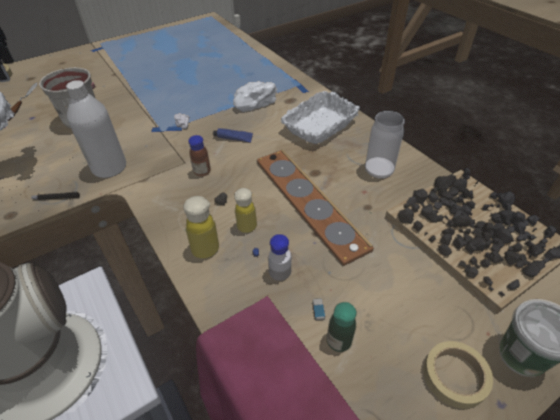

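View pics/side0.png

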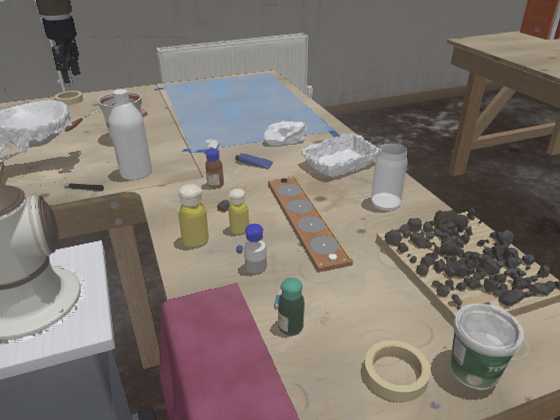

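The white button is on the near right end of the rail (scene ~354,248) and the black one on the far left end (273,156). The small yellow bottle is at (245,212) and the big look-alike is at (201,228). I'll enlarge both views to read pixels more closely.

```bash
python3 - <<'E'
import cv2
for n,(x,y,w,h) in {"scene":(180,125,200,235),"side":(170,140,190,200)}.items():
    im=cv2.imread(f"pics/{n}0.png")[y:y+h,x:x+w]
    f=2.5 if n=="scene" else 3
    cv2.imwrite(f"pics/{n}0c.png",cv2.resize(im,None,fx=f,fy=f,interpolation=cv2.INTER_CUBIC))
E
```

```text
(no output)
```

View pics/scene0c.png

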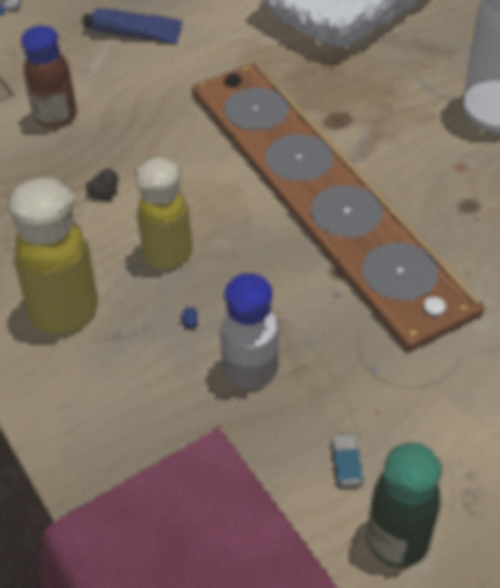

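View pics/side0c.png

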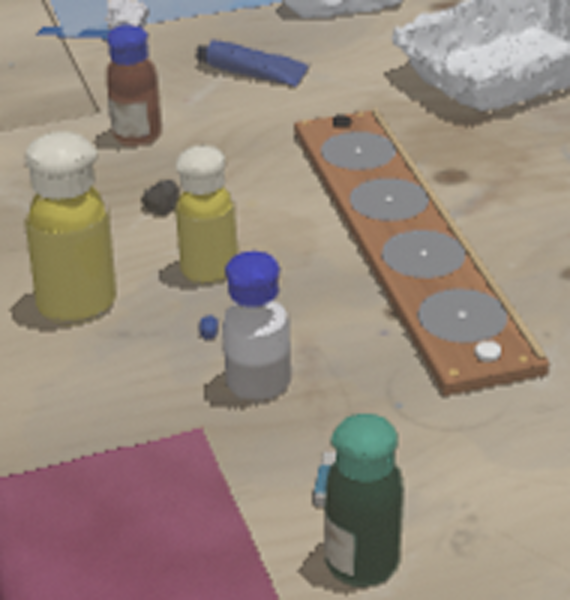

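Pad dots, caps and both buttons are clear in both crops. I'll triangulate the four dots and the four cap centres.

```bash
cat > h.py <<'E'
from bench import *
import numpy as np
from scipy.optimize import least_squares
def proj(c,P):
    T=np.linalg.inv(c['cam_to_world']);q=T[:3,:3]@P+T[:3,3];p=c['camera_matrix']@q;return p[:2]/p[2]
def ray(c,uv,z):
    d=c['cam_to_world'][:3,:3]@np.linalg.solve(c['camera_matrix'],[*uv,1]);o=c['cam_to_world'][:3,3]
    return o+d*(z-o[2])/d[2]
E
python3 - <<'E'
from h import *
S=get_calibration("scene");D=get_calibration("side")
pts=dict(p1=((256,107),(358,150),14.5),p2=((299,156),(389,199),14.5),p3=((347,210),(424,253),14.5),p4=((400,270),(462,314),14.5),
brown=((41,44),(128,46),101.5),yellow=((159,180),(201,169),101.5),white=((249,299),(252,279),101.5),green=((412,468),(365,446),101.5))
for k,(a,b,z) in pts.items():
    a=np.array(a)/2.5+[180,125];b=np.array(b)/3+[170,140]
    r=least_squares(lambda P:np.r_[proj(S,P)-a,proj(D,P)-b],[450,0,z])
    f=least_squares(lambda P:np.r_[proj(S,np.r_[P,z])-a,proj(D,np.r_[P,z])-b],[450,0])
    print(k,r.x.round(1),f.x.round(1),f.fun.round(1), ray(S,a,z).round(0)[:2],ray(D,b,z).round(0)[:2])
E
```

```text
p1 [633.2 200.9   4.3] [626.9 188.8] [ 0.2  0.7 -0.1 -1. ] [628. 192.] [625. 184.]
p2 [626.8 114.8   4.9] [621.  104.5] [ 0.3  0.7 -0.2 -1. ] [622. 107.] [620. 100.]
p3 [620.1  28.1   6.8] [615.6  20.8] [ 0.3  0.6 -0.2 -0.9] [616.  23.] [615.  17.]
p4 [612.7 -58.    9.1] [609.5 -62.5] [ 0.2  0.5 -0.1 -0.8] [610. -61.] [608. -65.]
brown [462.8 328.8  78.7] [453.3 293.9] [ 0.8  1.2 -0.7 -2.1] [454. 299.] [452. 281.]
yellow [460.2  87.5  85.8] [453.8  69.5] [ 0.7  1.1 -0.5 -1.9] [454.  73.] [453.  61.]
white [451.7 -64.3  86.4] [445.7 -77.7] [ 0.7  1.4 -0.5 -2.3] [446. -74.] [444. -85.]
green [ 462.1 -243.5   84.8] [ 455.4 -253.4] [ 1.   2.1 -0.6 -3.3] [ 456. -250.] [ 453. -261.]
```

Call:
arm_command --steps '[0, 0, -0.04, 0, 0, 0, -0.04, 0, 0, 0, -0.04, 0.175, 0, 0, 0, 0.175, 0, 0, 0, 0.175, 0, 0, 0, 0.175, 0, 0, 0, 0.175, 0, 0, 0, 0.175, 0, 0, 0, 0.175, 0, 0, 0, 0.175]' --grip 0.0854

```text
clock: 1.35
position: [147.7, 607.0, 350.6]
ee_rot: [-0.681, 0.733, -0.0, -0.001]
contact_force: [0.4, 0.2, -0.3]
gripper_width: 85.3
grasp_force: 0.0
```

```bash
cat >> h.py <<'E'
from scipy.spatial.transform import Rotation as R
def go(x,y,z):
    s=read_state();M=R.from_quat(s['ee_rot']).as_matrix()
    print('clk',round(s['clock'],2),'pos',s['position'].round(1) if hasattr(s['position'],'round') else s['position'],'yaw',round(np.arctan2(M[1,0],M[0,0]),3),'tilt',M[:2,2].round(4),'shift tool',(M.T@(np.array([x,y,z])-s['position'])).round(1))
E
python3 - <<'E'
from h import *
go(530,100,330);s=read_state();print(np.round(s['joints'],3))
S=get_calibration("scene");D=get_calibration("side")
# big yellow cap and base
print(ray(S,(180+58/2.5,125+312/2.5),0),ray(D,(170+72/3,140+302/3),0),ray(S,(108,172),0),ray(S,(75,88),200))
print(get_calibration("wrist")['cam_to_world'].round(3))
E
```

```text
clk 1.35 pos [147.7 607.  350.6] yaw -1.645 tilt [-0.0003 -0.0013] shift tool [ 477.4 -418.7   21.1]
[ 1.591  0.334  0.225 -0.    -1.463 -1.664]
[ 3.45960837e+02  7.60012938e+01 -1.13686838e-13] [347.88772092  73.15847498   0.        ] [253.32249603 450.02187305   0.        ] [263.89071396 531.02343352 200.        ]
[[-9.97000e-01  7.10000e-02  2.10000e-02  1.42422e+02]
 [ 7.40000e-02  9.54000e-01  2.90000e-01  5.33070e+02]
 [ 0.00000e+00  2.91000e-01 -9.57000e-01  4.92308e+02]
 [ 0.00000e+00  0.00000e+00  0.00000e+00  1.00000e+00]]
```

Call:
arm_command --steps '[0.02, -0.015, 0, 0, 0.04, -0.032, 0, 0, 0.045, -0.036, 0, 0, 0.045, -0.036, 0, 0, 0.045, -0.036, 0, 0, 0.045, -0.036, 0, 0, 0.045, -0.036, 0, 0, 0.045, -0.036, 0, 0, 0.045, -0.036, 0, 0, 0.045, -0.036, 0, 0, 0.045, -0.036, 0, 0, 0.045, -0.036, 0, 0, 0.02, -0.015, 0, 0, 0, 0, 0, 0]'

```text
clock: 3.1
position: [533.2, 48.4, 350.2]
ee_rot: [-0.681, 0.732, 0.001, -0.001]
contact_force: [0.2, -0.2, -0.7]
gripper_width: 85.7
grasp_force: 0.0
```

```bash
python3 - <<'E'
from h import *
import cv2
go(530,40,340)
W=get_calibration("wrist");im=get_image("wrist");np.savez("w1",**W);cv2.imwrite("pics/w1.png",cv2.resize(im[:,:,::-1],None,fx=1.4,fy=1.4,interpolation=cv2.INTER_CUBIC))
for P in ([627,192,14.5],[621,106,14.5],[616,22,14.5],[609,-61,14.5],[454,70,101],[446,-76,101]): print(proj(W,np.array(P)).round(1)*1.4)
E
```

```text
clk 3.1 pos [533.2  48.4 350.2] yaw -1.642 tilt [-0.0021 -0.0005] shift tool [ 8.6  2.6 10.2]
[317.94 357.14]
[314.3  288.96]
[309.54 215.46]
[306.32 134.68]
[473.06 265.3 ]
[480.2   93.66]
```

View pics/w1.png

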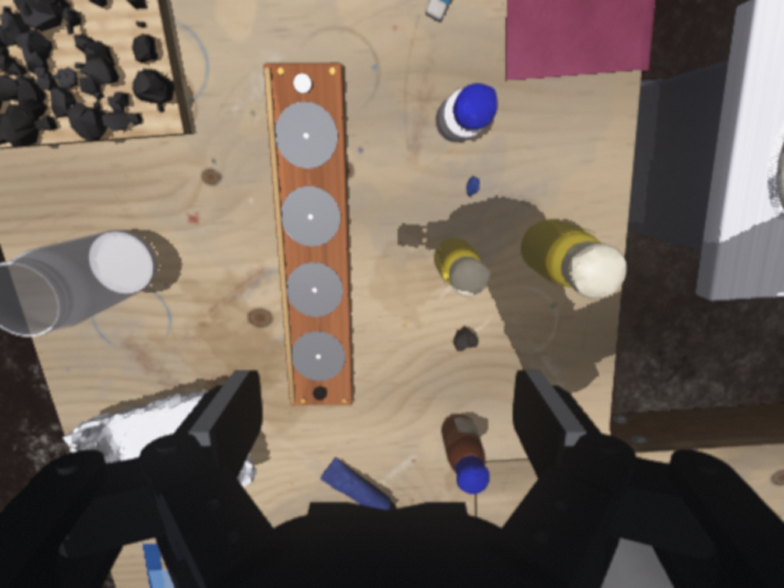

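```bash
python3 - <<'E'
from h import *
W=dict(np.load("w1.npz"))
for k,(u,v,z) in dict(p1=(318,356.3,14.5),p2=(314.5,290,14.5),p3=(310,216.5,14.5),p4=(306,135,14.5),white=(476,106,104),yellow=(468,275,104),brown=(473,476,104),wbase=(462,121,0),ybase=(457,257,15)).items(): print(k,ray(W,(u/1.4,v/1.4),z).round(1))
go(446,-68,250)
E
```

```text
p1 [626.8 190.9  14.5]
p2 [620.9 107.3  14.5]
p3 [615.6  23.2  14.5]
p4 [609.4 -60.7  14.5]
white [450.2 -66.5 104. ]
yellow [459.3  78.2 104. ]
brown [457.8 303.4 104. ]
wbase [444.3 -63.7   0. ]
ybase [455.5  80.2  15. ]
clk 3.15 pos [532.7  49.3 350.5] yaw -1.641 tilt [-0.0016 -0.0002] shift tool [123.   78.2 100.7]
```

The wrist view agrees with the fixed cameras on the pads to about 2 mm. The white cap is at (476,106), yellow at (468,275) and brown at (473,476) in the enlarged picture. Next I hover over white.

Call:
arm_command --steps '[0.02, 0.012, 0.01, 0, 0.03, 0.02, 0.025, 0, 0.03, 0.02, 0.025, 0, 0.03, 0.018, 0.025, 0, 0.012, 0.006, 0.015, 0, 0, 0, 0, 0]'

```text
clock: 3.9
position: [447.3, -66.5, 250.7]
ee_rot: [-0.683, 0.731, 0.001, -0.001]
contact_force: [-0.6, -0.5, 0.8]
gripper_width: 85.7
grasp_force: 0.0
```

```bash
cat > w.py <<'E'
from h import *
import cv2,sys
def wim(name):
    go(0,0,0);W=get_calibration("wrist");im=get_image("wrist");np.savez(name,**W);cv2.imwrite(f"pics/{name}.png",im[:,:,::-1]);return im
def blob(im,lo,hi,roi=None):
    m=cv2.inRange(cv2.cvtColor(im,cv2.COLOR_RGB2HSV),lo,hi)
    n,l,st,c=cv2.connectedComponentsWithStats(m)
    for i in np.argsort(-st[1:,4])[:3]+1: print('blob',st[i],c[i].round(1), (st[i,:2]+st[i,2:4]/2))
E
python3 - <<'E'
from w import *
im=wim("w2");blob(im,(112,120,60),(128,255,255))
E
```

```text
clk 3.9 pos [447.3 -66.5 250.7] yaw -1.639 tilt [-0.002  -0.0001] shift tool [-36.1 450.3 251.6]
blob [257 177  34  36 971] [273.9 194.1] [274. 195.]
blob [285 223   8  12  77] [288.6 228.5] [289. 229.]
```

View pics/w2.png

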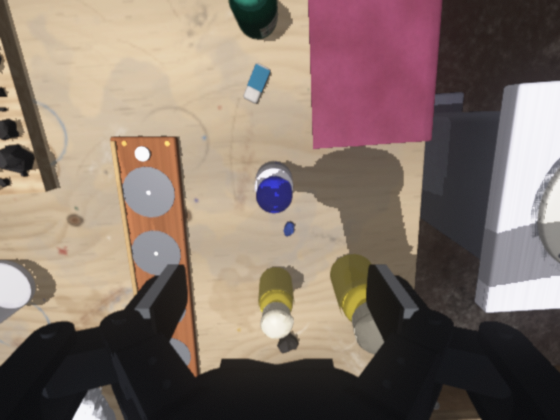

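```bash
python3 - <<'E'
from w import *
W=dict(np.load("w2.npz"))
print(ray(W,(274,195.5),105),ray(W,(277.5,322),105),ray(W,(148.5,193),14.5),ray(W,(156,254),14.5))
E
```

```text
[449.35972818 -68.59316234 105.        ] [455.64206114  74.72340246 105.        ] [609.43718607 -60.06590071  14.5       ] [615.36488819  23.94957362  14.5       ]
```

White cap centre is at (274,195) px, so it stands at (449,-68.5) mm. Descending and gripping at 66 mm height.

Call:
arm_command --steps '[0.002, -0.002, 0.03, 0, 0, 0, 0.04, 0, 0, 0, 0.04, 0, 0, 0, 0.04, 0, 0, 0, 0.03, 0, 0, 0, 0.016, 0, 0, 0, 0.008, 0, 0, 0, 0, 0]'

```text
clock: 4.95
position: [451.4, -68.2, 47.5]
ee_rot: [-0.683, 0.73, -0.0, 0.0]
contact_force: [-0.5, 0.2, 0.2]
gripper_width: 85.6
grasp_force: 0.0
```

Call:
arm_command --steps '[0, 0, 0, 0, 0, 0, 0, 0, 0, 0, 0, 0, 0, 0, 0, 0, 0, 0, 0, 0, 0, 0, 0, 0]' --grip 0.03

```text
clock: 5.7
position: [450.9, -68.9, 48.4]
ee_rot: [-0.683, 0.731, -0.0, 0.0]
contact_force: [-1.9, 0.3, 6.2]
gripper_width: 42.5
grasp_force: 60.3
```

Call:
arm_command --steps '[0, 0, -0.02, 0, 0, 0, -0.03, 0, -0.002, -0.018, -0.01, 0, -0.004, -0.035, 0, 0, -0.005, -0.04, 0, 0, -0.004, -0.035, 0, 0, -0.003, -0.022, 0, 0, -0.001, -0.008, 0, 0, 0, 0, 0, 0, 0, 0, 0, 0]'

```text
clock: 6.95
position: [608.4, -60.8, 107.3]
ee_rot: [-0.683, 0.731, 0.0, -0.0]
contact_force: [-0.0, -0.8, -0.7]
gripper_width: 42.4
grasp_force: 61.6
```

```bash
python3 - <<'E'
from h import *
go(609.5,-60.8,64)
E
```

```text
clk 6.95 pos [608.4 -60.8 107.3] yaw -1.639 tilt [-0.001   0.0001] shift tool [-0.  -1.2 43.3]
```

Call:
arm_command --steps '[0, -0.001, 0.02, 0, 0, 0, 0.014, 0, 0, 0, 0.006, 0, 0, 0, 0.003, 0, 0, 0, 0, 0, 0, 0, 0, 0]'

```text
clock: 7.7
position: [610.8, -60.7, 64.8]
ee_rot: [-0.683, 0.731, -0.0, 0.0]
contact_force: [-0.0, 0.6, -2.0]
gripper_width: 42.3
grasp_force: 61.6
```

```bash
python3 - <<'E'
from w import *
im=get_image("scene");cv2.imwrite("pics/s1.png",cv2.resize(im[100:300,200:430,::-1],None,fx=3,fy=3,interpolation=cv2.INTER_CUBIC))
E
```

```text
(no output)
```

View pics/s1.png

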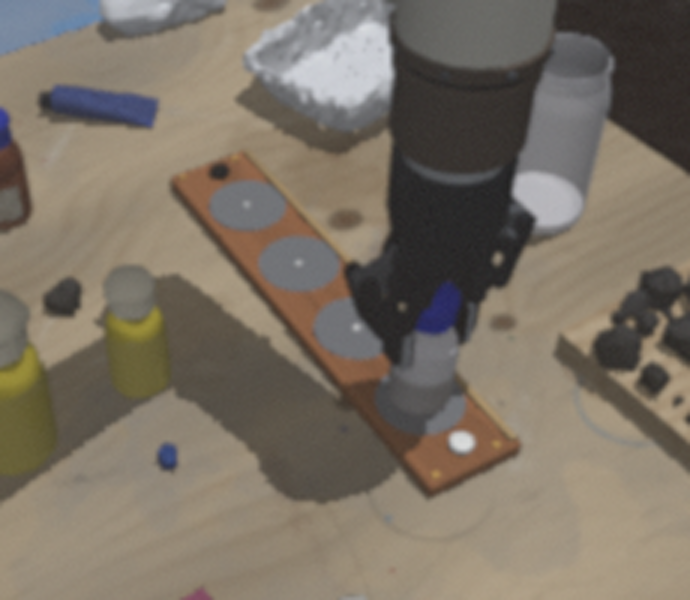

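White is held upright over pad 4, base about (425,400) and cap (438,305) in the crop. I'll lower it the last millimetre and release.

Call:
arm_command --steps '[0, 0, 0.0015, 0, 0, 0, 0, 0, 0, 0, 0, 0]'

```text
clock: 8.12
position: [610.8, -60.8, 63.1]
ee_rot: [-0.683, 0.731, -0.0, 0.0]
contact_force: [0.2, 0.5, 0.5]
gripper_width: 42.7
grasp_force: 61.7
```

Call:
arm_command --steps '[0, 0, 0, 0, 0, 0, 0, 0, 0, 0, 0, 0, 0, 0, 0, 0, 0, 0, -0.01, 0, 0, 0, -0.03, 0, 0, 0, -0.05, 0, 0, 0, -0.05, 0, 0, 0, -0.04, 0, 0, 0, 0, 0]' --grip 0.0854

```text
clock: 9.38
position: [612.4, -60.8, 248.2]
ee_rot: [-0.683, 0.731, -0.003, 0.004]
contact_force: [0.4, 0.1, 0.5]
gripper_width: 85.3
grasp_force: 0.0
```

```bash
python3 - <<'E'
from w import *
im=wim("w3");blob(im,(112,120,60),(128,255,255));go(456.5,76,245)
E
```

```text
clk 9.38 pos [612.4 -60.8 248.2] yaw -1.638 tilt [0.0099 0.0004] shift tool [-19.  617.6 242.2]
blob [ 263  182   37   38 1109] [281.2 200.4] [281.5 201. ]
blob [412 212  10  12  98] [416.4 217.5] [417. 218.]
clk 9.43 pos [611.1 -60.6 245.4] yaw -1.639 tilt [0.0047 0.0008] shift tool [-125.8  163.5   -0.2]
```

View pics/w3.png

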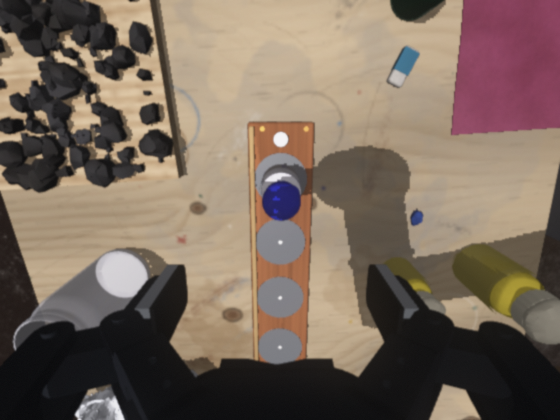

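White stands on pad 4 (cap at 281,200). Now to yellow.

Call:
arm_command --steps '[-0.014, 0.018, 0, 0, -0.028, 0.036, 0, 0, -0.03, 0.04, 0, 0, -0.03, 0.04, 0, 0, -0.018, 0.022, 0, 0, -0.006, 0.008, 0, 0, 0, 0, 0, 0, 0, 0, 0, 0]'

```text
clock: 10.42
position: [455.9, 75.7, 242.5]
ee_rot: [-0.682, 0.731, 0.0, -0.0]
contact_force: [0.2, 0.6, 0.6]
gripper_width: 85.3
grasp_force: 0.0
```

```bash
python3 - <<'E'
from w import *
W=dict(np.load("w3.npz"));print('white',ray(W,(281.3,201),120))
im=wim("w4");go(456.5,76,47)
m=cv2.inRange(cv2.cvtColor(im,cv2.COLOR_RGB2HSV),(15,0,140),(40,90,255)); 
cv2.imwrite("pics/w4c.png",cv2.resize(im[100:300,180:420,::-1],None,fx=2.5,fy=2.5,interpolation=cv2.INTER_CUBIC))
E
```

```text
white [609.31717709 -61.61998423 120.        ]
clk 10.43 pos [455.9  75.7 242.5] yaw -1.64 tilt [-0.0005 -0.0005] shift tool [106.8 449.5 242.8]
clk 10.47 pos [456.   75.7 242.5] yaw -1.64 tilt [-0.0006 -0.0004] shift tool [ -0.5  -0.6 195.5]
```

View pics/w4c.png

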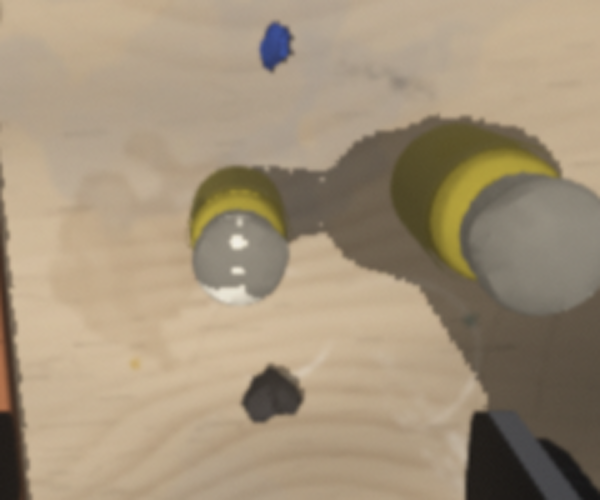

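```bash
python3 - <<'E'
from w import *
print(ray(dict(np.load("w4.npz")),(276,203),105))
E
```

```text
[456.59964454  78.87486137 105.        ]
```

Yellow cap is at (276,203) px, so it stands at (456.6,78) mm. Descending and gripping.

Call:
arm_command --steps '[-0.0025, 0, 0.03, 0, 0, 0, 0.04, 0, 0, 0, 0.04, 0, 0, 0, 0.04, 0, 0, 0, 0.026, 0, 0, 0, 0.012, 0, 0, 0, 0.007, 0, 0, 0, 0, 0]'

```text
clock: 11.48
position: [456.0, 78.6, 48.0]
ee_rot: [-0.683, 0.731, -0.0, 0.0]
contact_force: [-0.1, 0.1, 0.4]
gripper_width: 85.6
grasp_force: 0.0
```

Call:
arm_command --steps '[0, 0, 0, 0, 0, 0, 0, 0, 0, 0, 0, 0, 0, 0, 0, 0, 0, 0, 0, 0, 0, 0, -0.02, 0, 0, 0, -0.03, 0, 0, 0, -0.01, 0, 0, 0, 0, 0]' --grip 0.03

```text
clock: 12.6
position: [455.6, 78.8, 108.1]
ee_rot: [-0.683, 0.731, -0.0, 0.001]
contact_force: [0.5, -0.9, -1.3]
gripper_width: 40.9
grasp_force: 61.1
```

```bash
python3 - <<'E'
from h import *
go(615.5,23.2,63)
E
```

```text
clk 12.6 pos [455.6  78.8 108.1] yaw -1.639 tilt [0.001  0.0009] shift tool [  44.6 -163.3   45.2]
```

Call:
arm_command --steps '[0.005, -0.018, 0, 0, 0.009, -0.033, 0, 0, 0.011, -0.04, 0, 0, 0.01, -0.038, 0, 0, 0.006, -0.024, 0, 0, 0.003, -0.009, 0, 0, 0, 0, 0, 0, 0, 0, 0.02, 0, 0, 0, 0.014, 0, 0, 0, 0.006, 0, 0, 0, 0.003, 0, 0, 0, 0, 0, 0, 0, 0, 0]'

```text
clock: 14.22
position: [614.6, 23.8, 65.4]
ee_rot: [-0.683, 0.731, -0.0, 0.0]
contact_force: [0.2, 0.4, -0.5]
gripper_width: 41.0
grasp_force: 61.1
```

```bash
python3 - <<'E'
from h import *
go(615.5,23.2,63)
E
```

```text
clk 14.22 pos [614.6  23.8  65.4] yaw -1.639 tilt [0.0011 0.0002] shift tool [ 0.5 -0.9  2.4]
```

Lower the last 2.4 mm, release, rise.

Call:
arm_command --steps '[0.0005, -0.001, 0.001, 0, 0, 0, 0.0014, 0, 0, 0, 0, 0]'

```text
clock: 14.6
position: [615.7, 23.2, 63.5]
ee_rot: [-0.683, 0.731, -0.0, 0.0]
contact_force: [-0.2, 0.4, 6.0]
gripper_width: 41.3
grasp_force: 61.7
```

Call:
arm_command --steps '[0, 0, 0, 0, 0, 0, 0, 0, 0, 0, 0, 0, 0, 0, 0, 0, 0, 0, -0.01, 0, 0, 0, -0.03, 0, 0, 0, -0.05, 0, 0, 0, -0.05, 0, 0, 0, -0.04, 0, 0, 0, 0, 0]' --grip 0.0854

```text
clock: 15.85
position: [617.1, 23.4, 247.8]
ee_rot: [-0.683, 0.731, -0.003, 0.004]
contact_force: [-0.5, -0.2, -0.2]
gripper_width: 85.4
grasp_force: 0.0
```

```bash
python3 - <<'E'
from w import *
im=wim("w5");blob(im,(112,120,60),(128,255,255));go(456,300,245)
E
```

```text
clk 15.85 pos [617.1  23.4 247.8] yaw -1.638 tilt [0.0098 0.0018] shift tool [ 65.6 616.5 241.7]
blob [ 260   84   42   44 1441] [280.8 105.2] [281. 106.]
blob [420 146  11  14 112] [424.9 152.3] [425.5 153. ]
blob [429 406   8  14  77] [433.3 413.7] [433. 413.]
clk 15.9 pos [615.8  23.3 245. ] yaw -1.639 tilt [0.0047 0.0015] shift tool [-265.1  178.2   -0.3]
```

View pics/w5.png

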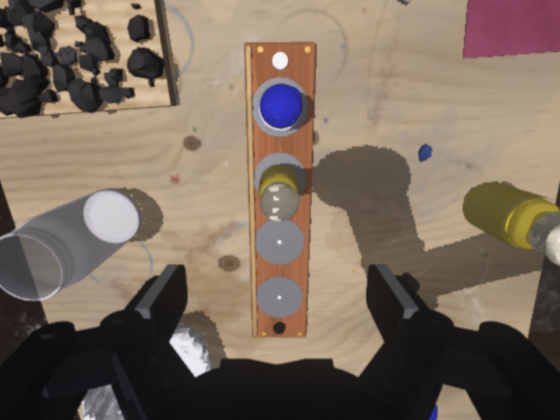

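White and yellow stand on pads 4 and 3 (caps 281,106 and 279,202). Next: brown.

Call:
arm_command --steps '[-0.02, 0.014, 0, 0, -0.035, 0.023, 0, 0, -0.042, 0.028, 0, 0, -0.042, 0.028, 0, 0, -0.042, 0.028, 0, 0, -0.042, 0.028, 0, 0, -0.03, 0.02, 0, 0, -0.012, 0.009, 0, 0, 0, 0, 0, 0, 0, 0, 0, 0]'

```text
clock: 17.15
position: [455.9, 298.7, 242.1]
ee_rot: [-0.682, 0.731, -0.0, -0.0]
contact_force: [0.5, -1.3, -0.8]
gripper_width: 85.5
grasp_force: 0.0
```

```bash
python3 - <<'E'
from w import *
W=dict(np.load("w5.npz"));print('yellow',ray(W,(279.5,202),120),'p2',ray(W,(279.5,242),14.5),'p1',ray(W,(279.5,297.5),14.5))
im=wim("w6");blob(im,(112,120,60),(128,255,255));go(456,300,47)
W=dict(np.load("w6.npz"));m=cv2.inRange(cv2.cvtColor(im,cv2.COLOR_RGB2HSV),(112,120,60),(128,255,255))
n,l,st,c=cv2.connectedComponentsWithStats(m);i=np.argmax(st[1:,4])+1;print(ray(W,st[i,:2]+st[i,2:4]/2+[0,.5],105))
E
```

```text
yellow [615.6988917   23.42223473 120.        ] p2 [621.15565885 107.22548997  14.5       ] p1 [626.6285914  190.96640278  14.5       ]
clk 17.15 pos [455.9 298.7 242.1] yaw -1.64 tilt [-0.0006 -0.0007] shift tool [329.3 434.1 242.5]
blob [ 259  191   35   37 1010] [275.9 209.4] [276.5 209.5]
blob [139 225  65  56 988] [166.7 251.5] [171.5 253. ]
clk 17.2 pos [456.1 298.6 242.2] yaw -1.64 tilt [-0.0004 -0.0006] shift tool [-1.500e+00  1.000e-01  1.952e+02]
[456.59879749 308.58227304 105.        ]
```

Call:
arm_command --steps '[-0.01, 0, 0.03, 0, 0, 0, 0.04, 0, 0, 0, 0.04, 0, 0, 0, 0.04, 0, 0, 0, 0.026, 0, 0, 0, 0.012, 0, 0, 0, 0.007, 0, 0, 0, 0, 0]'

```text
clock: 18.2
position: [456.7, 309.6, 47.8]
ee_rot: [-0.683, 0.731, -0.0, 0.0]
contact_force: [-0.6, 0.3, 0.3]
gripper_width: 85.4
grasp_force: 0.0
```

Call:
arm_command --steps '[0, 0, 0, 0, 0, 0, 0, 0, 0, 0, 0, 0, 0, 0, 0, 0, 0, 0, 0, 0, 0, 0, -0.02, 0, 0, 0, -0.03, 0, 0, 0, -0.01, 0, 0, 0, 0, 0]' --grip 0.03

```text
clock: 19.32
position: [456.1, 309.6, 107.5]
ee_rot: [-0.683, 0.731, 0.0, 0.0]
contact_force: [0.5, -0.0, -2.4]
gripper_width: 42.6
grasp_force: 61.3
```

```bash
python3 - <<'E'
from h import *
go(621,107,63)
E
```

```text
clk 19.32 pos [456.1 309.6 107.5] yaw -1.639 tilt [0.0001 0.0008] shift tool [ 190.9 -178.3   44.3]
```

Call:
arm_command --steps '[0.015, -0.014, 0, 0, 0.027, -0.025, 0, 0, 0.034, -0.032, 0, 0, 0.036, -0.034, 0, 0, 0.034, -0.032, 0, 0, 0.026, -0.024, 0, 0, 0.014, -0.013, 0, 0, 0.005, -0.004, 0, 0, 0, 0, 0, 0, 0, 0, 0.02, 0, 0, 0, 0.014, 0, 0, 0, 0.006, 0, 0, 0, 0.002, 0, 0, 0, 0, 0, 0, 0, 0, 0]'

```text
clock: 21.2
position: [621.3, 107.1, 66.0]
ee_rot: [-0.683, 0.731, -0.0, 0.001]
contact_force: [-0.3, -0.5, -1.1]
gripper_width: 42.6
grasp_force: 61.3
```

```bash
python3 - <<'E'
from h import *
go(621,107,63.3)
E
```

```text
clk 21.2 pos [621.3 107.1  66. ] yaw -1.639 tilt [0.0011 0.0004] shift tool [0.1 0.3 2.7]
```

Call:
arm_command --steps '[0, 0, 0.001, 0, 0, 0, 0.0015, 0, 0, 0, 0, 0]'

```text
clock: 21.58
position: [621.1, 107.0, 63.2]
ee_rot: [-0.683, 0.731, -0.0, 0.0]
contact_force: [0.4, -0.3, 1.7]
gripper_width: 42.9
grasp_force: 61.4
```

Call:
arm_command --steps '[0, 0, 0, 0, 0, 0, 0, 0, 0, 0, 0, 0, 0, 0, 0, 0, 0, 0, -0.01, 0, 0, 0, -0.03, 0, 0, 0, -0.05, 0, 0, 0, -0.05, 0, 0, 0, -0.04, 0, 0, 0, 0, 0]' --grip 0.0854

```text
clock: 22.82
position: [622.8, 107.4, 248.5]
ee_rot: [-0.683, 0.731, -0.002, 0.005]
contact_force: [0.4, -0.6, -0.2]
gripper_width: 85.2
grasp_force: 0.0
```

```bash
python3 - <<'E'
from w import *
im=wim("w7");blob(im,(112,120,60),(128,255,255))
m=cv2.inRange(cv2.cvtColor(im,cv2.COLOR_RGB2HSV),(112,120,60),(128,255,255));W=dict(np.load("w7.npz"))
n,l,st,c=cv2.connectedComponentsWithStats(m)
for i in np.argsort(-st[1:,4])[:3]+1: print(ray(W,st[i,:2]+st[i,2:4]/2+[0,.5],120))
go(458,-240,245)
E
```

```text
clk 22.82 pos [622.8 107.4 248.5] yaw -1.638 tilt [0.0096 0.003 ] shift tool [150.1 616.4 242.2]
blob [ 262  180   36   38 1109] [279.7 198.5] [280. 199.]
blob [260   0  42  22 660] [280.4   8.3] [281.  11.]
blob [277 336  33  25 287] [291.6 351.9] [293.5 348.5]
[620.7332711  105.46351877 120.        ]
[610.31735254 -43.26436366 120.        ]
[617.04303538 271.4537031  120.        ]
clk 22.88 pos [621.5 107.2 245.6] yaw -1.639 tilt [0.0044 0.002 ] shift tool [357.5 139.5  -0.8]
```

Brown is centred on pad 2 within about 1.5 mm. Now to green.

Call:
arm_command --steps '[0.02, 0.008, 0, 0, 0.036, 0.014, 0, 0, 0.044, 0.017, 0, 0, 0.044, 0.017, 0, 0, 0.044, 0.017, 0, 0, 0.044, 0.017, 0, 0, 0.044, 0.017, 0, 0, 0.04, 0.016, 0, 0, 0.028, 0.011, 0, 0, 0.013, 0.005, 0, 0, 0, 0, 0, 0, 0, 0, 0, 0]'

```text
clock: 24.38
position: [458.1, -239.3, 242.6]
ee_rot: [-0.683, 0.731, 0.0, -0.0]
contact_force: [0.3, 0.4, 0.1]
gripper_width: 85.3
grasp_force: 0.0
```

```bash
python3 - <<'E'
from w import *
im=wim("w8");blob(im,(70,80,40),(95,255,255));go(458,-240,47)
cv2.imwrite("pics/w8c.png",cv2.resize(im[60:300,130:430,::-1],None,fx=2,fy=2,interpolation=cv2.INTER_CUBIC))
E
```

```text
clk 24.38 pos [ 458.1 -239.3  242.6] yaw -1.638 tilt [-0.0005  0.0002] shift tool [-207.8  473.   242.9]
blob [ 257  167   39   39 1120] [275.9 186.3] [276.5 186.5]
clk 24.43 pos [ 458.3 -239.1  242.7] yaw -1.638 tilt [-0.0002  0.0002] shift tool [  1.    0.2 195.7]
```

View pics/w8c.png

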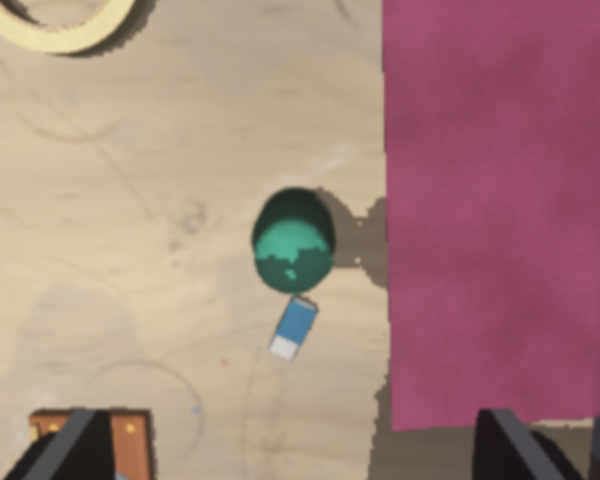

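Green cap is at (294,254) in the crop, (277,187) in the full picture.

```bash
python3 - <<'E'
from w import *
print(ray(dict(np.load("w8.npz")),(276.7,187),105))
E
```

```text
[ 457.0736654  -251.29620573  105.        ]
```

Call:
arm_command --steps '[0.012, 0, 0.03, 0, 0, 0, 0.04, 0, 0, 0, 0.04, 0, 0, 0, 0.04, 0, 0, 0, 0.026, 0, 0, 0, 0.012, 0, 0, 0, 0.007, 0, 0, 0, 0, 0]'

```text
clock: 25.42
position: [457.6, -251.7, 48.3]
ee_rot: [-0.683, 0.731, -0.0, 0.0]
contact_force: [-0.2, -0.0, 0.2]
gripper_width: 85.4
grasp_force: 0.0
```

Call:
arm_command --steps '[0, 0, 0, 0, 0, 0, 0, 0, 0, 0, 0, 0, 0, 0, 0, 0, 0, 0, 0, 0, 0, 0, -0.02, 0, 0, 0, -0.04, 0, 0, 0, -0.04, 0, 0, 0, -0.04, 0, 0, 0, -0.02, 0, 0, 0, 0, 0]' --grip 0.03

```text
clock: 26.8
position: [457.8, -251.9, 209.6]
ee_rot: [-0.683, 0.731, -0.002, 0.001]
contact_force: [0.0, -0.5, -1.3]
gripper_width: 42.5
grasp_force: 61.4
```

```bash
python3 - <<'E'
from h import *
go(626.8,190.8,63)
E
```

```text
clk 26.8 pos [ 457.8 -251.9  209.6] yaw -1.639 tilt [ 0.0041 -0.0007] shift tool [-453.2 -137.9  146.9]
```

Call:
arm_command --steps '[-0.015, 0, 0, 0, -0.03, 0, 0, 0, -0.042, 0, 0, 0, -0.042, 0, 0, 0, -0.042, 0, 0, 0, -0.042, 0, 0, 0, -0.042, 0, 0, 0, -0.042, -0.01, 0, 0, -0.042, -0.02, 0, 0, -0.042, -0.028, 0, 0, -0.035, -0.03, 0, 0, -0.022, -0.026, 0, 0, -0.01, -0.016, 0, 0, -0.005, -0.008, 0, 0, 0, 0, 0, 0, 0, 0, 0, 0]'

```text
clock: 28.8
position: [624.8, 190.4, 207.7]
ee_rot: [-0.683, 0.731, 0.0, -0.0]
contact_force: [-0.1, -0.5, -1.3]
gripper_width: 43.0
grasp_force: 61.4
```

```bash
python3 - <<'E'
from h import *
go(626.8,190.8,63)
E
```

```text
clk 28.8 pos [624.8 190.4 207.7] yaw -1.639 tilt [-0.001  -0.0003] shift tool [ -0.6  -2.1 144.7]
```

Call:
arm_command --steps '[0, -0.001, 0.02, 0, 0, 0, 0.035, 0, 0, 0, 0.035, 0, 0, 0, 0.03, 0, 0, 0, 0.014, 0, 0, 0, 0.006, 0, 0, 0, 0.002, 0, 0, 0, 0, 0, 0, 0, 0, 0]'

```text
clock: 29.92
position: [627.1, 191.0, 66.9]
ee_rot: [-0.683, 0.731, -0.0, 0.001]
contact_force: [-0.2, 0.5, -1.3]
gripper_width: 42.6
grasp_force: 61.4
```

```bash
python3 - <<'E'
from h import *
go(626.8,190.8,63.3)
E
```

```text
clk 29.93 pos [627.1 191.   66.9] yaw -1.639 tilt [0.0016 0.0008] shift tool [0.2 0.3 3.6]
```

Call:
arm_command --steps '[0, 0, 0.0015, 0, 0, 0, 0.0015, 0, 0, 0, 0, 0]'

```text
clock: 30.3
position: [626.8, 190.9, 63.8]
ee_rot: [-0.683, 0.731, -0.0, 0.0]
contact_force: [-1.2, 0.3, 4.0]
gripper_width: 42.9
grasp_force: 62.0
```

Call:
arm_command --steps '[0, 0, 0, 0, 0, 0, 0, 0, 0, 0, 0, 0, 0, 0, 0, 0, 0, 0, -0.01, 0, 0, 0, -0.03, 0, 0, 0, -0.05, 0, 0, 0, -0.05, 0, 0, 0, -0.04, 0, 0, 0, 0, 0, 0, 0, 0, 0]' --grip 0.0854

```text
clock: 31.68
position: [626.1, 190.7, 242.9]
ee_rot: [-0.683, 0.731, 0.0, -0.0]
contact_force: [-0.1, 0.0, -0.2]
gripper_width: 85.4
grasp_force: 0.0
```

```bash
python3 - <<'E'
from w import *
im=wim("w9");m=cv2.inRange(cv2.cvtColor(im,cv2.COLOR_RGB2HSV),(70,80,40),(95,255,255));W=dict(np.load("w9.npz"))
n,l,st,c=cv2.connectedComponentsWithStats(m);i=np.argmax(st[1:,4])+1;print(st[i],ray(W,st[i,:2]+st[i,2:4]/2+[0,.5],120))
s=get_image("side");cv2.imwrite("pics/side9.png",cv2.resize(s[80:290,220:400,::-1],None,fx=2.8,fy=2.8,interpolation=cv2.INTER_CUBIC))
E
```

```text
clk 31.68 pos [626.1 190.7 242.9] yaw -1.639 tilt [-0.0005  0.0004] shift tool [233.  611.5 243.1]
[ 257  182   38   43 1241] [626.57906499 190.81493168 120.        ]
```

View pics/side9.png

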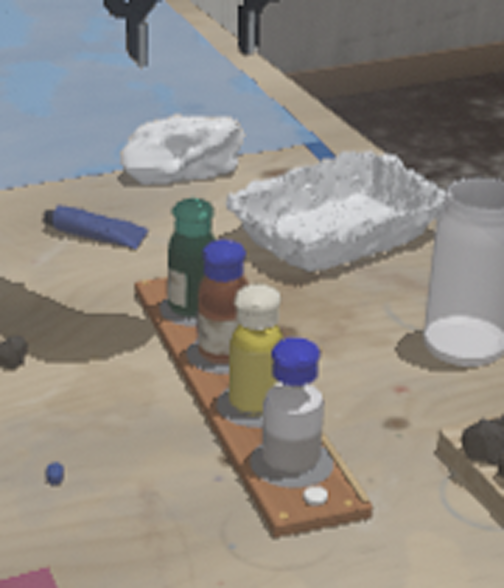

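All four stand upright and centred on their pads: white beside the white button (295,440 in the crop), then yellow, brown and green. The gripper is clear of them, so I'm handing in.

```bash
python3 -c "
from bench import *
print(job_done())"
```

```text
the job is handed in; nothing more can be done
None
```

The job is handed in: white, yellow, brown and green stand upright on pads 4, 3, 2 and 1, white at the white-button end, each measured within about 2 mm of its pad centre, all released with the gripper clear, at about 32 s on the robot's clock.

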